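# Snug down the levelling foot of a hotplate stirrer

## Task

The hotplate stirrer on the bench rocks because its inclined levelling foot does not reach the steel plate beneath it. Screw the foot down by its round aluminium knob (clockwise, looking at the knob from above) until the rubber ball just touches the plate: feel it make firm but light contact, do not drive it hard down, and let go of the knob. Leave the bottle, the jar and the beaker where they are.

Things in the scene. Friction and masses are not known exactly. Their poses are not given: they have to be found in the camera images.
- knob_center (a point): centre (half-way up, on the axis) of the round aluminium ribbed knob on top of the levelling screw: 50 mm in diameter, 36 mm high, 32 mm clear of the sleeve below. Its z axis runs along the screw, up out of the knob's top, and leans 32 degrees from vertical, away from the stirrer's casing; x and y turn with the knob. Clockwise turning (seen from its top) feeds knob and foot down by 2 mm per radian.
- screw (a joint): angle of the levelling screw in rad: 0 at the start, grows clockwise (seen from the knob's top; foot goes down). Thread friction is about 0.06 N m; no end stop is met. Once the ball touches, the knob turns harder: the rubber twists and is squeezed, about 0.4 N m and 50 N of pressing more per radian past the touch. Let go, it stays but for a spring-back of a few hundredths of a radian, still touching
- foot: black rubber ball foot, 56 mm in diameter, on the screw's lower end; origin at its centre, on the axis 134 mm below the knob's centre. It turns and feeds with the knob. Below it lies a steel plate, 100 by 100 mm, fixed, whose thickness differs each time and is not measured: the gap under the ball is about 2 to 6 mm at the start (1 to 3.6 rad of turning), so the touch must be felt
- stirrer: hotplate stirrer, fixed: white casing 220 by 260 mm, 50 to 150 mm above the bench, black heating disc on top (176 mm wide, to 162 mm height). Origin on the bench under the casing's centre; x points from the front (knob side) to the back, z up. The knob's centre lies 196 mm in front of the origin, 156 mm above the bench; the screw runs in a steel sleeve on a bracket at the front
- beaker: glass beaker 100 mm in diameter, 120 mm high, standing loose on the heating disc; origin at the centre of its underside, z up. Leave it alone
- bottle: white plastic bottle, 72 mm in diameter, 170 mm high, standing loose on the bench; origin at the centre of its underside, z up. Leave it alone
- jar: white plastic jar, 84 mm in diameter, 110 mm high, standing loose on the bench; origin at the centre of its underside, z up. Leave it alone

How it is judged:
By the outcome, as a careful person would: the job done as asked, in the order asked, and still so for the second after the job is handed in, with the robot touching nothing.
It also fails if it takes over 72 s, if anything falls off the work surface, if the arm or the gripper's body presses on something with over 40 N, if the wrist force passes 120 N, or if a joint passes its speed limit or range.

## Robot

A 6-joint arm with a two-finger parallel gripper is mounted at the origin on the work surface. World frame = base frame: x ahead of the robot, y to its left, z up, the work surface at z = 0. Lengths are in mm, angles in rad, forces in N, time in s.
With the tool pointing down it reaches from about 350 to 775 mm from the base axis. Payload 7.3 kg.
Tool frame: the origin (TCP) lies on the centre line of the jaws, within the pads' length; the fingertips stand 22 mm ahead of it and the grasp point (between the pads) lies 3 mm ahead of it; z points along the fingers, y is the direction in which the jaws open and shut (so a half turn about z gives the same grasp; the last joint's range is limited). The gripper opens to 92 mm and grips with 3 to 60 N. Pads are 19 mm wide; open, the fingers measure 130 mm over their backs; the gripper's body (75 mm by 190 mm) begins 47 mm behind the grasp point.
Start: joints at [-1.256, 0.342, 1.524, -0, 1.275, -0.146], TCP at [233.473, -470.248, 248.741] pointing down, gripper open.
Joint ranges: [-2.53, 2.53], [-0.77, 2.02], [0.04, 2.7], [-1, 4.14], [0.28, 2.66], [-3.11, 3.11]. Speed limits (rad/s): [2.57, 2.57, 3.14, 3.14, 3.14, 3.14].

## Interface

Orientations are given as [roll, pitch, yaw] about the fixed x, y, z axes, in that order (R = Rz(yaw) Ry(pitch) Rx(roll)).
In Python, from plant import get_obs, capture, bot, spot_in gives the robot as it stands.
- The arm moves only by the shell command python3 -m handwheel 'ROWS' [OPENING]. ROWS is JSON, a list of rows, each a list of 2 entries, a list of its own where there are three numbers: the shift along the world's x, y, z in mm, then the turn, a rotation vector about the world's x, y, z in rad. In form: [[[x, y, z], [wx, wy, wz]], ...]. A call has 1 to 12 rows; each row shifts and turns the commanded pose from where the row before left it; what a row does not reach is not made up. A row lasts 1/8 s, in which the tool goes at most 62.5 mm and 10.7 degrees, less where a joint would pass 70% of its speed; a pose out of reach is approached as far as the arm can. A call is refused whole if a number of a shift passes 62.5 or a number of a turn 0.188, either way. A call with a gripper value outside its range is refused whole. OPENING is the closure, from 0 (fully open) to 1 (shut), set as the call begins (- or left out, the last holds). The fingers move at their own pace and stop on an object; the grip force is fixed at half the most. Time passes only in rows, so rows that do not move let the fingers close. It gives the time, the measured TCP pose, the force and the opening at its end, in the units of the state.
- get_obs(): the state, without advancing time (a new reading comes with each control period).
- capture(name): name is "scene" or "top" or "wrist"; returns a dict with "img" (420x560x3 uint8, red, green, blue), "fx", "fy", "cx", "cy" (pixels), "cam_to_world" (4x4, takes a point from camera to world coordinates). Camera axes: x right, y up, looking along -z (the intrinsics and any distortion apply to the point x, -y, -z); pixel columns grow to the right and rows downward; lengths in mm; the calibration is good to about 2 mm. A picture is of the moment at which its call begins. There is no depth.
- bot.close_job(): hands the job in, once; it reports no verdict.
Trained networks look in the newest picture that a camera, given by its name, has taken for a name from the list of things; names that differ only in an ending like _2 or _b are one class to them, and where a whole thing is asked for, a point or a joint stands for the part that bears it (a point fixed in the world has none). Each returns a list of dicts, best first, with "score" (0 to 1); they miss things now and then, are a little off and sometimes report something else, mostly with a low value. They report only what shows in the picture. A call takes as long as a camera call.
- spot_in(thing, camera): "xyz" ([x, y, z] in mm, in the coordinates of the camera as it stood for that picture, good to about 4 mm: the middle of the surface that is visible of it).
The state is a dict: "time": time; "joint_positions": joint angles; "dq": joint speeds; "tau": joint torques, N m; "tool_pos": TCP position; "tcp_rot": TCP orientation; "contact_force": force on the tool from outside, world axes, zero at the start; "moment": the same for the moment, N m; "grip_width": finger opening in mm.
Only numpy, scipy, OpenCV 4.12 (cv2) and the standard library are available. Lean on these libraries where they do the work, as an engineer would, in place of code of your own. Each camera call takes 0.05 s, during which the arm holds its last target. There are 200 camera calls.

## Working session

There is one attempt and no reset: what is moved stays moved. The work goes in short steps, Python scripts to look and compute and a shell command to move; the robot and the scene stay as the last step left them, time stands still between calls to the robot, and variables do not carry over. Pictures are saved under pics/ and viewed, about 8 in all and at most 12, crops included, and the job is handed in when it is done.

```bash
mkdir -p pics; ls
cat > h.py <<'E'
import numpy as np, cv2
from plant import get_obs, capture, bot, spot_in
def look(cam, names, save=None):
    c=capture(cam); T=np.array(c["cam_to_world"])
    if save: cv2.imwrite("pics/"+save,cv2.cvtColor(c["img"],cv2.COLOR_RGB2BGR))
    for n in names:
        for d in spot_in(n,cam)[:2]:
            p=T@np.r_[d["xyz"],1]; print(cam,n,round(d["score"],2),p[:3].round(1))
    return c
E
python3 - <<'E'
from h import *
N=["knob_center","foot","stirrer","beaker","bottle","jar"]
for cam in ["scene","top"]:
    c=look(cam,N,cam+"0.png"); print(c["fx"],c["fy"],c["cx"],c["cy"],np.array(c["cam_to_world"]).round(3).tolist(), [k for k in c])
o=get_obs(); print(o)
E
cd pics; python3 -c "
import cv2,numpy as np
cv2.imwrite('a.png',np.vstack([cv2.imread('scene0.png'),cv2.imread('top0.png')])[:, :])"
```

```text
pics
scene knob_center 0.59 [581.2   9.4 156.6]
scene foot 0.58 [344.  319.6  81.8]
scene foot 0.46 [611.3  50.5  53.8]
scene stirrer 0.98 [702.5 111.9 150.5]
scene beaker 0.69 [662.2 188.  246.7]
scene bottle 0.77 [ 724.7 -418.7  111.8]
scene bottle 0.24 [706.1 114.7 150.4]
scene jar 0.64 [345.1 318.4  82.6]
538.9766040281389 538.9766040281389 287.3878623533882 209.88555391240095 [[0.669, -0.59, 0.452, 1174.603], [0.743, 0.516, -0.427, -643.205], [0.019, 0.621, 0.783, 1238.263], [0.0, 0.0, 0.0, 1.0]] ['img', 'fx', 'fy', 'cx', 'cy', 'cam_to_world']
top knob_center 0.71 [563.   -1.9 172.6]
top stirrer 0.88 [628.  134.5 148.2]
top beaker 0.58 [664.5 205.9 208.7]
top bottle 0.72 [ 697.5 -394.5  117.5]
top jar 0.92 [323.9 329.5 111.1]
top jar 0.29 [ 699.  -394.8  113. ]
471.648392037338 471.648392037338 281.63544422367295 214.0938457543935 [[0.021, 0.993, -0.118, 408.393], [-1.0, 0.02, -0.011, -56.043], [-0.009, 0.118, 0.993, 1523.776], [0.0, 0.0, 0.0, 1.0]] ['img', 'fx', 'fy', 'cx', 'cy', 'cam_to_world']
{'time': 0.7, 'joint_positions': array([-1.25597271e+00,  3.41958917e-01,  1.52412012e+00, -5.53560399e-06,
        1.27541432e+00, -1.46007193e-01]), 'dq': array([ 0.00046424, -0.00135869, -0.00069002, -0.00016691, -0.00137268,
        0.00016209]), 'tau': array([ 2.07655256e-03, -4.31011140e+01, -2.44445568e+01,  7.20013655e-02,
        4.82685340e-02, -1.29278263e-05]), 'tool_pos': array([ 233.47942079, -470.22862757,  248.75481197]), 'tcp_rot': array([3.14149518e+00, 1.96870807e-05, 4.60832418e-01]), 'contact_force': array([-0.88207212,  0.5541132 , -0.00614397]), 'moment': array([-0.02758492, -0.01884763, -0.01795474]), 'grip_width': 91.65706305397958}
```

View pics/scene0.png

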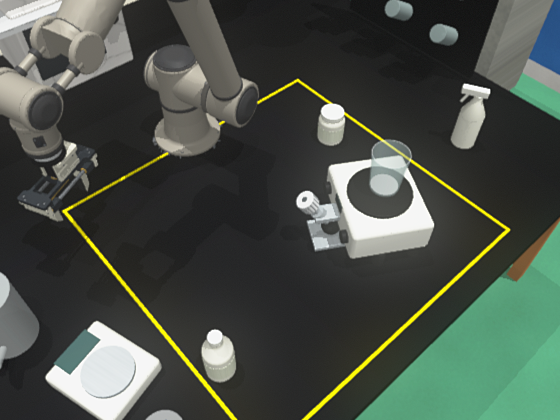

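View pics/top0.png

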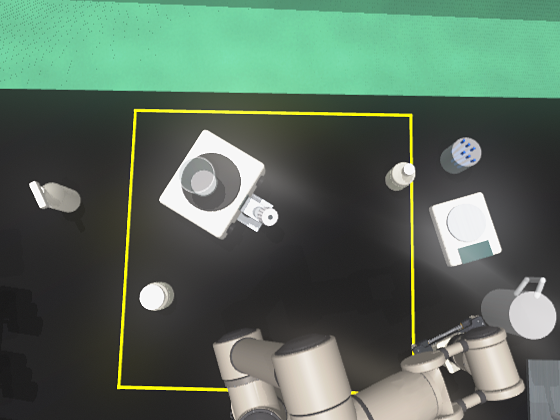

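The scene picture shows the knob at about (307,203). In the top picture it is at (269,215), with the casing corners at (206,130), (265,167), (222,238) and (160,200). I'll work out the stirrer pose from those corners and crop the knob.

```bash
cat >> h.py <<'E'
def ray(c,u,v):
    T=np.array(c["cam_to_world"]); d=np.array([(u-c["cx"])/c["fx"],-(v-c["cy"])/c["fy"],-1]); d=T[:3,:3]@d
    return T[:3,3],d/np.linalg.norm(d)
def onz(c,u,v,z):
    o,d=ray(c,u,v); return o+d*(z-o[2])/d[2]
def proj(c,p):
    T=np.array(c["cam_to_world"]); q=T[:3,:3].T@(np.array(p)-T[:3,3]); return np.array([c["cx"]+c["fx"]*q[0]/-q[2], c["cy"]-c["fy"]*q[1]/-q[2]])
def tri(rs):
    A=sum(np.eye(3)-np.outer(d,d) for o,d in rs); b=sum((np.eye(3)-np.outer(d,d))@o for o,d in rs); return np.linalg.solve(A,b)
E
python3 - <<'E'
from h import *
c=capture("top"); s=capture("scene")
P=np.array([onz(c,*p,150) for p in [(206,130),(265,167),(222,238),(160,200)]]); print(P.round(0))
ctr=P.mean(0); e=(P[0]-P[1])+(P[3]-P[2]); f=(P[1]-P[2])+(P[0]-P[3])  # front->back ; lateral
print(ctr.round(1), "x dir yaw",np.degrees(np.arctan2(e[1],e[0])),"y dir",np.degrees(np.arctan2(f[1],f[0])), np.linalg.norm(e)/2,np.linalg.norm(f)/2)
print("knob tri",tri([ray(c,267.5,214.5),ray(s,307,203)]))
a=cv2.resize(c["img"][120:260,150:300],None,fx=4,fy=4,interpolation=2)[:, :]
b=cv2.resize(s["img"][160:260,280:350],None,fx=5.6,fy=5.6,interpolation=2)
a=cv2.resize(a,(400,int(400*140/150)));b=cv2.resize(b,(392,560))
m=np.zeros((560,792,3),np.uint8); m[:a.shape[0],:400]=a; m[:,400:]=b
cv2.imwrite("pics/crop.png",m[...,::-1])
E
```

```text
[[821. 192. 150.]
 [712.  12. 150.]
 [498. 132. 150.]
 [607. 319. 150.]]
[659.4 163.6 150. ] x dir yaw 59.27271040592818 y dir -30.025294304761022 213.53561279899745 247.43477490548293
knob tri [ 5.68451571e+02 -6.03129815e-02  1.57667227e+02]
```

View pics/crop.png

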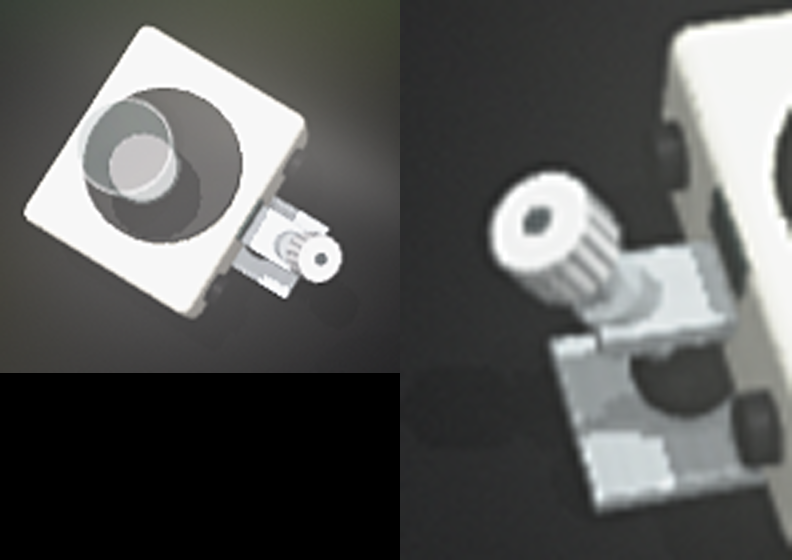

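The crop puts the knob's top face centre at (270.0,217.1) in the top camera and (305,199.3) in the scene camera. The screw leans away from the casing as described. Next I'll compute the standoff move.

```bash
cat >> h.py <<'E'
from scipy.spatial.transform import Rotation as Ro
yw=np.radians(59.6); AX=np.array([-np.sin(np.radians(32))*np.cos(yw),-np.sin(np.radians(32))*np.sin(yw),np.cos(np.radians(32))])
def state():
    o=get_obs(); R=Ro.from_euler("xyz",o["tcp_rot"]); return o,np.array(o["tool_pos"]),R
E
python3 - <<'E'
from h import *
c=capture("top"); s=capture("scene")
t=tri([ray(c,270,217.1),ray(s,305,199.3)]); k=t-18*AX; print(t,k,proj(c,t),proj(s,t)); print("AX",AX)
o,p,R=state()
goal=k+AX*130; print("shift",(goal-p).round(1))
z=R.as_matrix()[:,2]; r=np.cross(z,-AX); r*=np.arcsin(np.linalg.norm(r))/np.linalg.norm(r); print("rotvec",r)
E
```

```text
[561.51183181  -5.62343648 170.38539927] [566.33865853   2.60369048 155.12053354] [269.38261961 216.56613501] [304.08582957 199.37823698]
AX [-0.26815704 -0.45706261  0.8480481 ]
shift [298.  413.4  16.6]
rotvec [ 4.81780133e-01 -2.82642458e-01  8.76758199e-06]
```

```bash
python3 -m handwheel '[[[30,41,2],[0.048,-0.028,0]],[[30,41,2],[0.048,-0.028,0]],[[30,41,2],[0.048,-0.028,0]],[[30,41,2],[0.048,-0.028,0]],[[30,41,2],[0.048,-0.028,0]],[[30,41,2],[0.048,-0.028,0]],[[30,41,2],[0.048,-0.028,0]],[[30,41,2],[0.048,-0.028,0]],[[30,41,1],[0.048,-0.028,0]],[[28,41,0],[0.048,-0.028,0]],[[0,0,0],[0,0,0]],[[0,0,0],[0,0,0]]]' 0
python3 - <<'E'
from h import *
o,p,R=state(); print(o["joint_positions"].round(3),R.as_matrix().round(3).tolist(),o["contact_force"])
c=look("wrist",["knob_center","foot"],"w1.png"); print(np.array(c["cam_to_world"]).round(3).tolist())
E
```

```text
time: 2.4
tool_pos: [531.3, -60.5, 265.7]
tcp_rot: [-2.813, -0.456, 0.385]
contact_force: [-0.3, -0.4, -0.1]
grip_width: 91.4
[-0.563  0.309  1.653  0.586  1.258  0.339] [[0.832, 0.487, 0.265], [0.337, -0.824, 0.455], [0.44, -0.289, -0.85]] [-0.25023644 -0.4288927  -0.09805099]
wrist knob_center 0.82 [564.   -6.2 172.5]
wrist foot 0.48 [613.8  43.   48.4]
[[0.487, 0.872, -0.05, 550.086], [-0.824, 0.44, -0.358, -100.1], [-0.29, 0.216, 0.933, 410.386], [0.0, 0.0, 0.0, 1.0]]
```

View pics/w1.png

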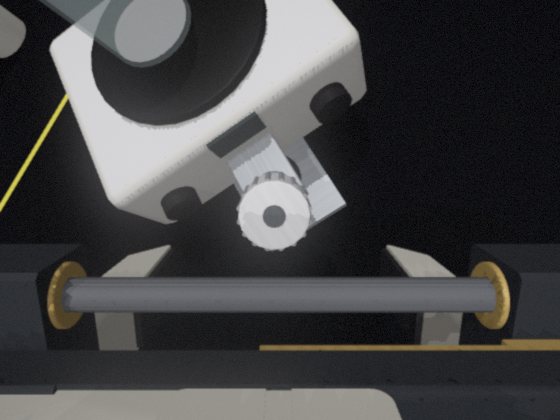

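The wrist picture shows the knob's top centre at (274,216), and the casing's front top edge running from about (115,200) to (358,40). I'll refine the knob position using all three cameras.

Run:
```python
from h import *
c=capture("top"); s=capture("scene"); w=capture("wrist")
rs=[ray(c,270,217.1),ray(s,305,199.3),ray(w,274,216)]
t=tri(rs); print("top",t,"k",t-18*AX,[ (proj(a,t)).round(1) for a in (c,s,w)])
print("k w/ t z=156+15.3:", onz(w,274,216,171.3)-18*AX)
g=cv2.cvtColor(w["img"],cv2.COLOR_RGB2GRAY); cv2.imwrite("pics/e.png",cv2.resize(g[20:260,90:390],None,fx=2.5,fy=2.5))
# axis-based check: bracket plate/edge yaw
for a,b in [((115,200),(358,40))]:
    d=onz(w,*b,150)-onz(w,*a,150); print(np.degrees(np.arctan2(d[1],d[0]))+90)
```

```text
top [560.76853351  -5.77416497 169.20323165] k [565.59536023   2.45296199 153.93836591] [array([269.4, 216.9]), array([303.8, 199.5]), array([273.6, 213.9])]
k w/ t z=156+15.3: [564.40370507   0.60741274 156.03513427]
58.25368051609604
```

View pics/e.png

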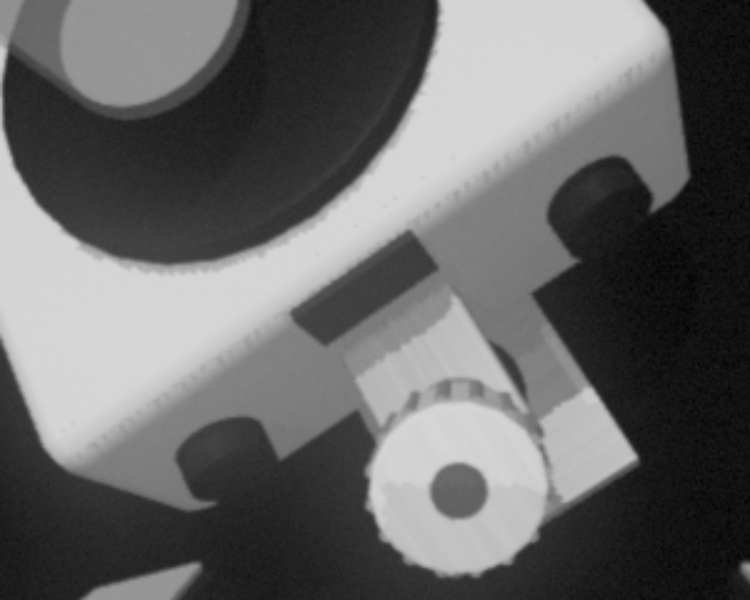

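The sharper edge gives a stirrer yaw of about 58.5°, so the axis is AX ≈ (-0.275,-0.453,0.848). The knob is at about (565,1.5,155.5). Now I'll spin the wrist back to make room for turning, moving onto the axis on the way.

```bash
python3 -m handwheel '[[[0,0,0],[-0.049,-0.083,0.155]],[[0,0,0],[-0.049,-0.083,0.155]],[[0,0,0],[-0.049,-0.083,0.155]],[[0,0,0],[-0.049,-0.083,0.155]],[[0,0,0],[-0.049,-0.083,0.155]],[[0,0,0],[-0.049,-0.083,0.155]],[[0,0,0],[-0.049,-0.083,0.155]],[[0,0,0],[-0.049,-0.083,0.155]],[[0,0,0],[-0.049,-0.083,0.155]],[[0,0,0],[-0.049,-0.083,0.155]],[[0,0,0],[-0.049,-0.083,0.155]],[[0,0,0],[-0.049,-0.083,0.155]]]'
sed -i 's/np.radians(59.6)/np.radians(58.8)/' h.py
python3 - <<'E'
from h import *
o,p,R=state(); M=R.as_matrix(); print(o["joint_positions"].round(3),M.round(3).tolist(),p.round(1))
k=np.array([565,1.5,155.5]); print("AX",AX.round(3),"to pregrasp(45)",(k+51*AX-p).round(1),"to grasp",(k+6*AX-p).round(1))
r=np.cross(M[:,2],-AX); print("tilt fix",r.round(4))
c=look("wrist",["knob_center"])
E
```

```text
time: 4.2
tool_pos: [531.4, -60.7, 265.8]
tcp_rot: [2.588, 0.027, 2.647]
contact_force: [-0.0, 0.1, -0.2]
grip_width: 91.9
[-0.563  0.306  1.657  0.587  1.253 -1.857] [[-0.88, 0.391, 0.27], [0.474, 0.756, 0.452], [-0.027, 0.526, -0.85]] [531.4 -60.7 265.8]
AX [-0.275 -0.453  0.848] to pregrasp(45) [ 19.6  39.1 -67.1] to grasp [  32.    59.5 -105.2]
tilt fix [ 0.002  -0.0045 -0.0017]
wrist knob_center 0.72 [557.1  -2.7 165.8]
```

```bash
python3 -m handwheel '[[[5,10,-17],[0.002,-0.004,0]],[[5,10,-17],[0,0,0]],[[5,10,-17],[0,0,0]],[[5,9,-16],[0,0,0]],[[3,5,-9],[0,0,0]],[[0,0,0],[0,0,0]]]'
python3 - <<'E'
from h import *
o,p,R=state(); k=np.array([565,1.5,155.5]); print(o["contact_force"].round(2),o["moment"].round(3),"to grasp",(k+6*AX-p).round(1))
c=look("wrist",["knob_center"],"w2.png"); print(proj(c,k+18*AX))
E
```

```text
time: 5.05
tool_pos: [554.3, -16.1, 189.4]
tcp_rot: [2.584, 0.025, 2.642]
contact_force: [-0.5, -0.3, 0.5]
grip_width: 91.7
[-0.51 -0.27  0.54] [-0.233 -0.026  0.011] to grasp [  9.   14.9 -28.8]
wrist knob_center 0.88 [552.9   4.2 166. ]
[277.55883321 269.06796832]
```

View pics/w2.png

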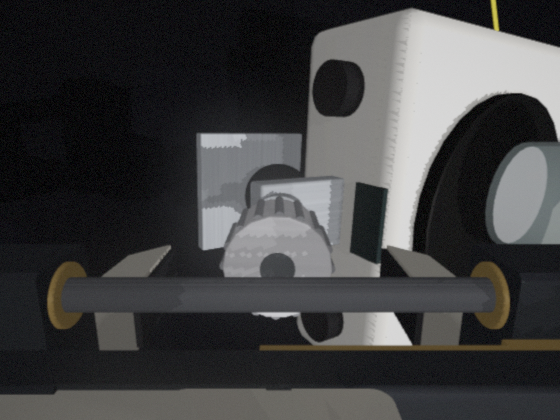

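The knob's hole is at (277,268), against a prediction of (277.6,269), so the alignment is good. I'll move in and close.

```bash
python3 -m handwheel '[[[3,5,-10],[0,0,0]],[[3,5,-10],[0,0,0]],[[3,5,-9],[0,0,0]],[[0,0,0],[0,0,0]]]'
python3 -m handwheel '[[[0,0,0],[0,0,0]],[[0,0,0],[0,0,0]],[[0,0,0],[0,0,0]],[[0,0,0],[0,0,0]],[[0,0,0],[0,0,0]],[[0,0,0],[0,0,0]]]' 1
cat > s.py <<'E'
from h import *
o,p,R=state(); M=R.as_matrix(); k=np.array([565,1.5,155.5])
f=np.array(o["contact_force"]);m=np.array(o["moment"])
print("t",o["time"],"j6",o["joint_positions"][5].round(3),"w",round(o["grip_width"],1),"F tool",(M.T@f).round(1),"Mz about AX-",(M[:,2]@m).round(3),"M tool",(M.T@m).round(2),"tcp off(AX,world)",((p-k)@AX).round(1),(p-k-((p-k)@AX)*AX).round(1),"tau6",o["tau"][5].round(3),"y",M[:,1].round(2))
E
python3 s.py
```

```text
time: 5.65
tool_pos: [563.1, -0.6, 159.7]
tcp_rot: [2.584, 0.024, 2.644]
contact_force: [-0.1, -0.4, -0.6]
grip_width: 92.1
time: 6.4
tool_pos: [563.5, -1.3, 160.8]
tcp_rot: [2.584, 0.027, 2.643]
contact_force: [-0.3, -0.5, 1.4]
grip_width: 49.2
t 6.4 j6 -1.919 w 49.2 F tool [-0.   0.2 -1.5] Mz about AX- -0.065 M tool [ 0.25 -0.03 -0.07] tcp off(AX,world) 6.2 [ 0.2 -0.   0.1] tau6 0.033 y [0.39 0.75 0.53]
```

The knob is gripped at 49.2 mm with almost no side load. Now I'll turn about -AX at 0.12 rad per row with the matching feed, watching the moment.

```bash
for i in 1; do python3 -m handwheel '[[[0.066,0.109,-0.204],[0.033,0.0544,-0.1018]],[[0.066,0.109,-0.204],[0.033,0.0544,-0.1018]],[[0.066,0.109,-0.204],[0.033,0.0544,-0.1018]],[[0,0,0],[0,0,0]]]'; python3 s.py; done;  python3 -m handwheel '[[[0.066,0.109,-0.204],[0.033,0.0544,-0.1018]],[[0.066,0.109,-0.204],[0.033,0.0544,-0.1018]],[[0.066,0.109,-0.204],[0.033,0.0544,-0.1018]],[[0,0,0],[0,0,0]]]' >/dev/null; python3 s.py
```

```text
time: 6.9
tool_pos: [563.6, -1.1, 160.2]
tcp_rot: [2.605, -0.162, 2.336]
contact_force: [-0.1, -1.8, 1.6]
grip_width: 49.4
t 6.9 j6 -1.561 w 49.4 F tool [-1.  -0.3 -2.2] Mz about AX- 0.068 M tool [ 0.96 -0.15  0.07] tcp off(AX,world) 5.5 [ 0.1 -0.1 -0. ] tau6 0.634 y [0.68 0.54 0.5 ]
t 7.4 j6 -1.205 w 49.4 F tool [-1.5 -0.4 -3.3] Mz about AX- 0.064 M tool [ 1.37 -0.47  0.06] tcp off(AX,world) 4.7 [ 0.  -0.1 -0.1] tau6 0.616 y [0.87 0.25 0.42]
```

```bash
cat >> s.py <<'E'
import sys
if len(sys.argv)>1 and abs(M[:,2]@m-float(sys.argv[1]))>0.06: print("STOP"); sys.exit(1)
E
sed -i 's/,"y",M\[:,1\].round(2)//' s.py
python3 -m handwheel '[[[0.066,0.109,-0.204],[0.033,0.0544,-0.1018]],[[0,0,0],[0,0,0]]]' >/dev/null; python3 s.py 0.06 && python3 -m handwheel '[[[0.066,0.109,-0.204],[0.033,0.0544,-0.1018]],[[0,0,0],[0,0,0]]]' >/dev/null && python3 s.py 0.06 && python3 -m handwheel '[[[0.066,0.109,-0.204],[0.033,0.0544,-0.1018]],[[0,0,0],[0,0,0]]]' >/dev/null; python3 s.py 0.06
```

```text
t 7.65 j6 -1.086 w 49.3 F tool [-1.8 -1.2 -3.6] Mz about AX- 0.079 M tool [ 1.34 -0.54  0.08] tcp off(AX,world) 4.5 [-0.  -0.2 -0.1] tau6 0.581
t 7.9 j6 -0.967 w 49.5 F tool [-1.9 -1.1 -5. ] Mz about AX- -0.0 M tool [ 1.52 -0.75 -0.  ] tcp off(AX,world) 4.2 [-0.  -0.2 -0.1] tau6 0.573
STOP
t 7.9 j6 -0.967 w 49.5 F tool [-1.9 -1.1 -5. ] Mz about AX- -0.0 M tool [ 1.52 -0.75 -0.  ] tcp off(AX,world) 4.2 [-0.  -0.2 -0.1] tau6 0.573
STOP
```

```bash
cat > g.py <<'E'
from h import *
import sys
o,p,R=state(); M=R.as_matrix(); 
F=[];T=[];J=[]
for i in range(3):
    o=get_obs(); F.append(np.r_[M.T@o["contact_force"],M.T@o["moment"]]); T.append(o["tau"][5]); J.append(o["joint_positions"][5])
    capture("wrist") if i<2 else None
a=np.mean(F,0); t=np.mean(T); print(round(o["time"],2),"j6",round(J[-1],3),"w",round(o["grip_width"],1),"F",a[:3].round(1),"M",a[3:].round(3),"tau6",round(t,3))
if a[5]<-0.06 or t>0.66: print("STOP"); sys.exit(1)
E
python3 g.py && python3 -m handwheel '[[[0.066,0.109,-0.204],[0.033,0.0544,-0.1018]],[[0,0,0],[0,0,0]]]' >/dev/null && python3 g.py && python3 -m handwheel '[[[0.066,0.109,-0.204],[0.033,0.0544,-0.1018]],[[0,0,0],[0,0,0]]]' >/dev/null && python3 g.py && python3 -m handwheel '[[[0.066,0.109,-0.204],[0.033,0.0544,-0.1018]],[[0,0,0],[0,0,0]]]' >/dev/null && python3 g.py
```

```text
8.0 j6 -0.967 w 49.4 F [-2.2 -1.3 -4.8] M [ 1.564 -0.746 -0.01 ] tau6 0.256
8.35 j6 -0.846 w 49.4 F [-2.7 -1.4 -4.9] M [ 1.486 -0.881  0.037] tau6 0.165
8.7 j6 -0.727 w 49.6 F [-3.1 -0.6 -4.7] M [ 1.492 -0.997  0.052] tau6 0.161
9.05 j6 -0.607 w 49.4 F [-3.7 -0.9 -4.8] M [ 1.311 -1.043  0.064] tau6 0.155
```

```bash
python3 -m handwheel '[[[0.066,0.109,-0.204],[0.033,0.0544,-0.1018]],[[0,0,0],[0,0,0]]]' >/dev/null && python3 g.py && python3 -m handwheel '[[[0.066,0.109,-0.204],[0.033,0.0544,-0.1018]],[[0,0,0],[0,0,0]]]' >/dev/null && python3 g.py && python3 -m handwheel '[[[0.066,0.109,-0.204],[0.033,0.0544,-0.1018]],[[0,0,0],[0,0,0]]]' >/dev/null && python3 g.py && python3 -m handwheel '[[[0.066,0.109,-0.204],[0.033,0.0544,-0.1018]],[[0,0,0],[0,0,0]]]' >/dev/null && python3 g.py
```

```text
9.4 j6 -0.488 w 50.0 F [-3.7 -0.4 -4.5] M [ 1.203 -1.123  0.075] tau6 0.149
9.75 j6 -0.368 w 49.5 F [-3.3 -0.5 -4.9] M [ 1.081 -1.201  0.065] tau6 0.143
10.1 j6 -0.248 w 50.1 F [-4.  -0.1 -5.8] M [ 0.925 -1.227  0.074] tau6 0.136
10.45 j6 -0.128 w 49.7 F [-4.2  0.4 -5.1] M [ 0.747 -1.235  0.063] tau6 0.131
```

```bash
sed -i 's/if a\[5\].*/if abs(a[5]-.065)>.06 or t>0.165: print("STOP"); sys.exit(1)/' g.py
python3 -m handwheel '[[[0.066,0.109,-0.204],[0.033,0.0544,-0.1018]],[[0,0,0],[0,0,0]]]' >/dev/null && python3 g.py && python3 -m handwheel '[[[0.066,0.109,-0.204],[0.033,0.0544,-0.1018]],[[0,0,0],[0,0,0]]]' >/dev/null && python3 g.py && python3 -m handwheel '[[[0.066,0.109,-0.204],[0.033,0.0544,-0.1018]],[[0,0,0],[0,0,0]]]' >/dev/null && python3 g.py && python3 -m handwheel '[[[0.066,0.109,-0.204],[0.033,0.0544,-0.1018]],[[0,0,0],[0,0,0]]]' >/dev/null && python3 g.py && python3 -m handwheel '[[[0.066,0.109,-0.204],[0.033,0.0544,-0.1018]],[[0,0,0],[0,0,0]]]' >/dev/null && python3 g.py
```

```text
10.8 j6 -0.009 w 49.6 F [-4.7  0.1 -5.2] M [ 0.569 -1.241  0.048] tau6 0.124
11.15 j6 0.111 w 49.8 F [-4.6  0.7 -5.8] M [ 0.404 -1.283  0.099] tau6 0.118
11.5 j6 0.231 w 49.6 F [-3.9  0.4 -5.7] M [ 0.195 -1.287  0.126] tau6 0.113
STOP
```

```bash
python3 g.py; python3 -m handwheel '[[[0.033,0.054,-0.102],[0.0165,0.0272,-0.0509]],[[0,0,0],[0,0,0]]]' >/dev/null ; python3 g.py ; python3 -m handwheel '[[[0.033,0.054,-0.102],[0.0165,0.0272,-0.0509]],[[0,0,0],[0,0,0]]]' >/dev/null ; python3 g.py
```

```text
11.6 j6 0.231 w 49.3 F [-3.6  0.9 -5.5] M [ 0.196 -1.3    0.114] tau6 -0.094
11.95 j6 0.291 w 49.4 F [-4.7  1.5 -5.4] M [ 0.111 -1.258  0.105] tau6 -0.002
12.3 j6 0.351 w 49.5 F [-5.   0.5 -5.1] M [ 0.021 -1.268  0.102] tau6 -0.004
```

```bash
sed -i 's/if abs.*/if a[5]>float(sys.argv[1]): print("STOP"); sys.exit(1)/' g.py
python3 -m handwheel '[[[0.066,0.109,-0.204],[0.033,0.0544,-0.1018]],[[0,0,0],[0,0,0]]]' >/dev/null && python3 g.py .16 && python3 -m handwheel '[[[0.066,0.109,-0.204],[0.033,0.0544,-0.1018]],[[0,0,0],[0,0,0]]]' >/dev/null && python3 g.py .16 && python3 -m handwheel '[[[0.066,0.109,-0.204],[0.033,0.0544,-0.1018]],[[0,0,0],[0,0,0]]]' >/dev/null && python3 g.py .16 && python3 -m handwheel '[[[0.066,0.109,-0.204],[0.033,0.0544,-0.1018]],[[0,0,0],[0,0,0]]]' >/dev/null && python3 g.py .16
```

```text
12.65 j6 0.471 w 49.6 F [-4.   1.3 -5.4] M [-0.242 -1.243  0.114] tau6 0.104
13.0 j6 0.591 w 49.4 F [-4.1  1.5 -5.1] M [-0.388 -1.186  0.099] tau6 0.094
13.35 j6 0.711 w 49.3 F [-3.9  1.6 -5.5] M [-0.609 -1.184  0.088] tau6 0.119
13.7 j6 0.831 w 49.2 F [-3.9  2.  -5.1] M [-0.78  -1.078  0.037] tau6 0.15
```

```bash
python3 -m handwheel '[[[0.033,0.054,-0.102],[0.0165,0.0272,-0.0509]],[[0,0,0],[0,0,0]]]' >/dev/null ; python3 g.py 9; python3 -m handwheel '[[[0.033,0.054,-0.102],[0.0165,0.0272,-0.0509]],[[0,0,0],[0,0,0]]]' >/dev/null ; python3 g.py 9
```

```text
14.05 j6 0.891 w 49.2 F [-3.7  2.4 -5.5] M [-0.858 -1.023  0.017] tau6 0.067
14.4 j6 0.951 w 49.4 F [-3.   1.5 -5.3] M [-0.995 -1.01   0.006] tau6 0.085
```

```bash
python3 -m handwheel '[[[0.033,0.054,-0.102],[0.0165,0.0272,-0.0509]],[[0,0,0],[0,0,0]]]' >/dev/null ; python3 g.py 9; python3 -c "
from h import *
for i in range(6): look('wrist',[]); o,p,R=state(); M=R.as_matrix(); print((M[:,2]@o['moment']).round(3),o['tau'][5].round(3))"
```

```text
14.75 j6 1.011 w 49.1 F [-3.5  1.6 -5. ] M [-1.008 -0.966 -0.004] tau6 0.103
-0.047 -0.002
0.01 -0.004
-0.008 -0.004
0.02 -0.004
0.037 -0.004
-0.013 -0.004
```

The joint-6 torque slope changed from -0.05 to +0.3 N m/rad at j6 ≈ 0.65, and the wrist moment shifted to match. That puts contact at about 2.57 rad of turning, and the foot is now about 0.35 rad past it (roughly 15 N). I'll release and back off along the axis.

```bash
python3 -m handwheel '[[[0,0,0],[0,0,0]],[[0,0,0],[0,0,0]],[[0,0,0],[0,0,0]],[[0,0,0],[0,0,0]],[[0,0,0],[0,0,0]],[[0,0,0],[0,0,0]]]' 0; python3 g.py 9
python3 -m handwheel '[[[-3,-5,9],[0,0,0]],[[-6,-9,17],[0,0,0]],[[-6,-9,17],[0,0,0]],[[-6,-9,17],[0,0,0]],[[-6,-9,17],[0,0,0]],[[-6,-9,17],[0,0,0]],[[-6,-9,17],[0,0,0]],[[0,0,0],[0,0,0]],[[0,0,0],[0,0,0]]]'
python3 - <<'E'
from h import *
c=look("scene",["beaker","bottle","jar","knob_center"],"s2.png"); look("top",["beaker","bottle","jar"])
a=cv2.imread("pics/scene0.png")[160:280,270:370]; b=cv2.imread("pics/s2.png")[160:280,270:370]
cv2.imwrite("pics/cmp.png",cv2.resize(np.hstack([a,b]),None,fx=4,fy=4,interpolation=2))
E
python3 g.py 9
```

```text
time: 15.8
tool_pos: [565.1, 1.4, 155.8]
tcp_rot: [-2.597, -0.135, -0.33]
contact_force: [0.2, -0.1, -0.1]
grip_width: 91.7
15.9 j6 1.015 w 91.8 F [ 0.1 -0.2 -0.3] M [-0.285 -0.115  0.011] tau6 -0.038
time: 17.02
tool_pos: [525.9, -57.4, 266.4]
tcp_rot: [-2.597, -0.135, -0.33]
contact_force: [-0.3, 0.2, -0.1]
grip_width: 91.3
scene beaker 0.67 [663.8 188.3 247.5]
scene beaker 0.17 [582.1  12.6 156.2]
scene bottle 0.81 [ 724.2 -419.   112.2]
scene jar 0.65 [340.3 318.4  80.9]
scene knob_center 0.93 [584.4  10.8 153.1]
top beaker 0.97 [665.7 206.8 212.4]
top bottle 0.71 [ 698.5 -396.5  116. ]
top jar 0.96 [324.7 328.9 112.6]
17.57 j6 1.081 w 91.9 F [-0.2 -0.4 -0.4] M [-0.294 -0.116  0.028] tau6 -0.037
```

View pics/cmp.png

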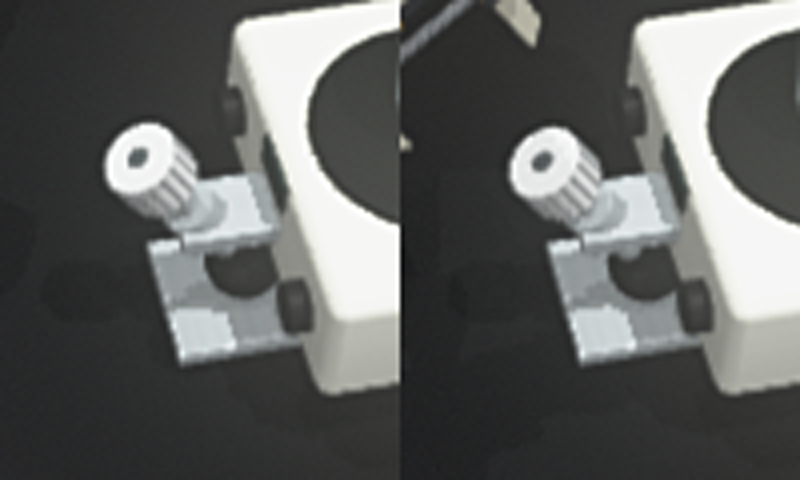

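The bottle, jar and beaker are unmoved and the knob has fed down. But after release, the static wrist moments barely differ from free-air bias, so my touch evidence, taken mostly at rest, is weak. I'll regrip, back off and turn forward again, reading torque during the motion.

```bash
cat > r.py <<'E'
from h import *
o,p,R=state(); M=R.as_matrix(); print(round(o["time"],2),"j6",o["joint_positions"][5].round(3),"dq6",o["dq"][5].round(3),"M",(M.T@o["moment"]).round(3),"F",(M.T@o["contact_force"]).round(1),"tau6",o["tau"][5].round(3))
E
python3 -m handwheel '[[[6,9,-17],[0,0,0]],[[6,9,-17],[0,0,0]],[[6,9,-17],[0,0,0]],[[6,9,-17],[0,0,0]],[[6,9,-17],[0,0,0]],[[6,9,-17],[0,0,0]],[[3,5,-9],[0,0,0]],[[0,0,0],[0,0,0]]]' 0
python3 -m handwheel '[[[0,0,0],[0,0,0]],[[0,0,0],[0,0,0]],[[0,0,0],[0,0,0]],[[0,0,0],[0,0,0]],[[0,0,0],[0,0,0]],[[0,0,0],[0,0,0]]]' 1
python3 r.py
for i in 1; do python3 -m handwheel '[[[-0.033,-0.054,0.102],[-0.0165,-0.0272,0.0509]],[[-0.033,-0.054,0.102],[-0.0165,-0.0272,0.0509]]]'>/dev/null; python3 r.py; python3 -m handwheel '[[[-0.033,-0.054,0.102],[-0.0165,-0.0272,0.0509]],[[-0.033,-0.054,0.102],[-0.0165,-0.0272,0.0509]]]'>/dev/null; python3 r.py; python3 -m handwheel '[[[-0.033,-0.054,0.102],[-0.0165,-0.0272,0.0509]],[[-0.033,-0.054,0.102],[-0.0165,-0.0272,0.0509]]]'>/dev/null; python3 r.py;  python3 -m handwheel '[[[-0.033,-0.054,0.102],[-0.0165,-0.0272,0.0509]],[[-0.033,-0.054,0.102],[-0.0165,-0.0272,0.0509]]]'>/dev/null; python3 r.py; done
```

```text
time: 18.58
tool_pos: [564.9, 1.7, 155.3]
tcp_rot: [-2.597, -0.134, -0.329]
contact_force: [0.0, -0.4, -0.8]
grip_width: 91.8
time: 19.32
tool_pos: [565.1, 1.4, 155.9]
tcp_rot: [-2.597, -0.136, -0.33]
contact_force: [-1.2, -0.4, 1.6]
grip_width: 49.9
19.32 j6 1.015 dq6 0.001 M [-0.161 -0.175 -0.   ] F [-0.8 -0.2 -1.9] tau6 -0.044
19.57 j6 0.893 dq6 -0.476 M [ 0.093 -0.163  0.2  ] F [-0.8 -0.3 -2.6] tau6 0.45
19.82 j6 0.773 dq6 -0.477 M [ 0.232 -0.093  0.119] F [-0.4  0.1 -1.7] tau6 0.47
20.07 j6 0.653 dq6 -0.477 M [ 0.426 -0.18   0.171] F [ 0.1  0.6 -0.9] tau6 0.494
20.32 j6 0.533 dq6 -0.476 M [ 0.595 -0.074  0.108] F [-0.2 -0.1 -1.6] tau6 0.506
```

```bash
F='python3 r.py'; python3 -m handwheel '[[[0.033,0.054,-0.102],[0.0165,0.0272,-0.0509]],[[0.033,0.054,-0.102],[0.0165,0.0272,-0.0509]]]'>/dev/null; $F; python3 -m handwheel '[[[0.033,0.054,-0.102],[0.0165,0.0272,-0.0509]]]'>/dev/null; $F; python3 -m handwheel '[[[0.033,0.054,-0.102],[0.0165,0.0272,-0.0509]]]'>/dev/null; $F; python3 -m handwheel '[[[0.033,0.054,-0.102],[0.0165,0.0272,-0.0509]]]'>/dev/null; $F; python3 -m handwheel '[[[0.033,0.054,-0.102],[0.0165,0.0272,-0.0509]]]'>/dev/null; $F; python3 -m handwheel '[[[0.033,0.054,-0.102],[0.0165,0.0272,-0.0509]]]'>/dev/null; $F; python3 -m handwheel '[[[0.033,0.054,-0.102],[0.0165,0.0272,-0.0509]]]'>/dev/null; $F
```

```text
20.57 j6 0.657 dq6 0.478 M [ 0.423 -0.131  0.005] F [-0.3  1.1 -1.7] tau6 -0.629
20.7 j6 0.717 dq6 0.477 M [ 0.268 -0.176 -0.022] F [ 0.   0.7 -2.4] tau6 -0.601
20.82 j6 0.777 dq6 0.477 M [ 0.259 -0.228 -0.056] F [-0.   0.3 -2.1] tau6 -0.585
20.95 j6 0.837 dq6 0.476 M [ 0.131 -0.172 -0.071] F [-0.1 -0.2 -1.3] tau6 -0.567
21.07 j6 0.897 dq6 0.479 M [ 0.013 -0.207 -0.07 ] F [-1.2  0.5 -1.6] tau6 -0.548
21.2 j6 0.957 dq6 0.476 M [-0.127 -0.112 -0.112] F [ 0.4  0.6 -2. ] tau6 -0.529
21.32 j6 1.017 dq6 0.476 M [-0.154 -0.166 -0.134] F [-0.9  0.4 -2.2] tau6 -0.51
```

Turning forward, Mz falls at about -0.39 N m/rad, which matches rubber contact. One more sweep from well below the supposed touch should show the knee clearly.

```bash
F='python3 r.py'
python3 -m handwheel '[[[-0.055,-0.091,0.17],[-0.0275,-0.0453,0.0848]],[[-0.055,-0.091,0.17],[-0.0275,-0.0453,0.0848]],[[-0.055,-0.091,0.17],[-0.0275,-0.0453,0.0848]],[[-0.055,-0.091,0.17],[-0.0275,-0.0453,0.0848]],[[-0.055,-0.091,0.17],[-0.0275,-0.0453,0.0848]],[[-0.055,-0.091,0.17],[-0.0275,-0.0453,0.0848]],[[-0.055,-0.091,0.17],[-0.0275,-0.0453,0.0848]],[[-0.055,-0.091,0.17],[-0.0275,-0.0453,0.0848]],[[-0.055,-0.091,0.17],[-0.0275,-0.0453,0.0848]]]' >/dev/null; $F
python3 -m handwheel '[[[0.033,0.054,-0.102],[0.0165,0.0272,-0.0509]],[[0.033,0.054,-0.102],[0.0165,0.0272,-0.0509]]]'>/dev/null; $F; python3 -m handwheel '[[[0.033,0.054,-0.102],[0.0165,0.0272,-0.0509]]]'>/dev/null; $F; python3 -m handwheel '[[[0.033,0.054,-0.102],[0.0165,0.0272,-0.0509]]]'>/dev/null; $F; python3 -m handwheel '[[[0.033,0.054,-0.102],[0.0165,0.0272,-0.0509]]]'>/dev/null; $F; python3 -m handwheel '[[[0.033,0.054,-0.102],[0.0165,0.0272,-0.0509]]]'>/dev/null; $F; python3 -m handwheel '[[[0.033,0.054,-0.102],[0.0165,0.0272,-0.0509]]]'>/dev/null; $F; python3 -m handwheel '[[[0.033,0.054,-0.102],[0.0165,0.0272,-0.0509]]]'>/dev/null; $F; python3 -m handwheel '[[[0.033,0.054,-0.102],[0.0165,0.0272,-0.0509]]]'>/dev/null; $F; python3 -m handwheel '[[[0.033,0.054,-0.102],[0.0165,0.0272,-0.0509]]]'>/dev/null; $F; python3 -m handwheel '[[[0.033,0.054,-0.102],[0.0165,0.0272,-0.0509]]]'>/dev/null; $F; python3 -m handwheel '[[[0.033,0.054,-0.102],[0.0165,0.0272,-0.0509]]]'>/dev/null; $F; python3 -m handwheel '[[[0.033,0.054,-0.102],[0.0165,0.0272,-0.0509]]]'>/dev/null; $F
```

```text
22.45 j6 0.112 dq6 -0.795 M [0.884 0.056 0.026] F [ 1.1  1.  -3.2] tau6 0.941
22.7 j6 0.237 dq6 0.479 M [ 0.753 -0.085  0.037] F [-0.   1.1 -2.9] tau6 -0.631
22.82 j6 0.297 dq6 0.477 M [ 0.687 -0.057 -0.069] F [ 0.4  0.6 -2.6] tau6 -0.616
22.95 j6 0.357 dq6 0.476 M [ 0.581 -0.114  0.03 ] F [ 0.3  0.2 -2.3] tau6 -0.618
23.07 j6 0.417 dq6 0.477 M [ 0.626 -0.072 -0.027] F [ 0.4  0.7 -2.2] tau6 -0.621
23.2 j6 0.477 dq6 0.477 M [ 0.436 -0.162 -0.019] F [-0.5 -0.1 -1.6] tau6 -0.623
23.32 j6 0.537 dq6 0.477 M [ 0.424 -0.128 -0.021] F [ 0.1  0.6 -1.4] tau6 -0.625
23.45 j6 0.597 dq6 0.475 M [ 0.335 -0.145 -0.038] F [ 0.3 -0.3 -1.3] tau6 -0.625
23.57 j6 0.657 dq6 0.477 M [ 0.273 -0.2   -0.053] F [-0.5  0.3 -1.8] tau6 -0.613
23.7 j6 0.717 dq6 0.477 M [ 0.181 -0.176 -0.054] F [ 0.2  0.2 -1.3] tau6 -0.598
23.82 j6 0.777 dq6 0.476 M [ 0.104 -0.171 -0.073] F [-0.3 -0.5 -1.3] tau6 -0.582
23.95 j6 0.837 dq6 0.478 M [-0.061 -0.174 -0.032] F [ 0.   0.5 -1.3] tau6 -0.564
24.07 j6 0.897 dq6 0.478 M [-0.078 -0.197 -0.108] F [ 0.  -0.3 -1.4] tau6 -0.545
```

tau6 stays flat at -0.62 up to j6 = 0.60, then rises at about 0.3 N m/rad, so the touch is at j6 ≈ 0.61. The foot is now at 0.90, about 0.29 rad or 14 N past the touch, which is firm but light. I'll release here, back off and hand in.

```bash
python3 -m handwheel '[[[0,0,0],[0,0,0]],[[0,0,0],[0,0,0]]]' >/dev/null; python3 r.py
python3 -m handwheel '[[[0,0,0],[0,0,0]],[[0,0,0],[0,0,0]],[[0,0,0],[0,0,0]],[[0,0,0],[0,0,0]],[[0,0,0],[0,0,0]],[[0,0,0],[0,0,0]]]' 0
python3 -m handwheel '[[[-3,-5,9],[0,0,0]],[[-6,-9,17],[0,0,0]],[[-6,-9,17],[0,0,0]],[[-6,-9,17],[0,0,0]],[[-6,-9,17],[0,0,0]],[[-6,-9,17],[0,0,0]],[[-6,-9,17],[0,0,0]],[[0,0,0],[0,0,0]],[[0,0,0],[0,0,0]]]'
python3 - <<'E'
from h import *
look("scene",["beaker","bottle","jar","knob_center"]); look("top",["beaker","bottle","jar"],"t9.png")
E
python3 r.py
```

```text
24.32 j6 0.894 dq6 0.004 M [-0.053 -0.223 -0.034] F [-0.1 -0.1 -2.1] tau6 -0.003
time: 25.08
tool_pos: [565.0, 1.3, 155.9]
tcp_rot: [-2.614, -0.196, -0.225]
contact_force: [-0.2, -0.6, 0.0]
grip_width: 91.7
time: 26.2
tool_pos: [525.8, -57.6, 266.6]
tcp_rot: [-2.614, -0.196, -0.226]
contact_force: [-0.3, 0.5, -0.6]
grip_width: 91.8
scene beaker 0.64 [662.6 186.4 248.4]
scene bottle 0.93 [ 725.1 -416.7  110.8]
scene jar 0.79 [345.7 319.8  80.6]
scene knob_center 0.63 [584.   13.3 156.4]
top beaker 0.95 [665.5 206.1 211.3]
top bottle 0.75 [ 697.6 -396.3  116.2]
top bottle 0.4 [569.4  12.6 173.2]
top jar 0.93 [324.3 328.5 109.8]
26.65 j6 0.961 dq6 0.001 M [-0.234 -0.127 -0.018] F [-0.2 -0.9  0.4] tau6 -0.033
```

View pics/t9.png

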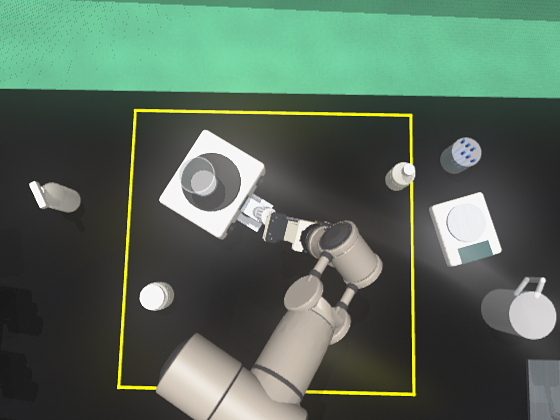

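The final picture shows the gripper clear of the knob at about (265,225). The beaker (199,178), bottle (400,177) and jar (156,296) are where they started.

```bash
python3 -c "
from plant import bot; print(bot.close_job())"
```

```text
the job is handed in; nothing more can be done
None
```

The levelling foot is screwed down until the ball presses lightly on the plate. The knob is released, the gripper is clear of it, and the job is handed in at about 27 s.

- **Finding the touch:** I turned the knob clockwise, but my first torque readings were mostly taken at rest and weren't clear. I gripped the knob again, backed off about 0.9 rad (which lifted the ball off the plate) and turned forward once more, reading torque during the motion. Joint 6's torque was flat, then began rising sharply at about 2.5 rad from the start, by about 0.3 N m per rad.
- **Final position:** I stopped about 0.29 rad past the touch, which should press with roughly 14 N by your figure of 50 N per rad. For a short time the foot was about 0.4 rad past the touch (about 20 N).
- **Last checks:** The wrist force after release was near zero. The bottle, jar and beaker were found within a few mm of where they started.
- **What disagreed or stayed unsure:** The wrist moment sensor was noisy (about ±0.05 N m), and its readings only roughly agreed with the joint torque. The camera pictures were too coarse to show the ball touching, so the contact rests on the torque change alone. The small spring-back after release was not measured.

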